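Load the panel press

TASK

Put the glued-up blue painting panel under the bench press, with the fingers only. Push the press's long black-gripped handle down until the heavy plate stays up on its prop and let the handle go; then push the panel flat along the slab between the rails until it is fully home against the back stop; then press the red tab down so that the plate comes down on the panel, and take the hand away. Do not pick the panel up, keep your hand off the plate itself, and leave the muller, the little jar and the pumice where they stand.

Things in the scene. Friction and masses are not known exactly. Their poses are not given: they have to be found in the camera images.
- press: Green bench press fixed on the stone slab (slab top z = 0.016). Origin: on the slab, midway between the rails, below the plate's hinge (axis along y, 34 mm up). Infeed at its -x side: the panel goes in along +x. Handle on the +y side, prop and red tab on the -y side. Rails 22 mm high, inner faces at y = +-54 mm, from x = -118 mm back; lead-ins flare to y = +-63 at x = -134 mm.
- plate_lift (a joint): Angle of the heavy steel plate (rad). 0: down on the empty press; about 0.05: lying level on the 12 mm panel; grows as its front edge rises, stop at 0.93. Lifted to about 0.86 the prop falls in under its cross rod; let go, it then rests on the prop at about 0.81. Damped hinge: once tripped the plate sinks shut in about 1 s.
- plate: The plate itself, dark steel, 92 x 96 x 16 mm, 1.1 kg; origin on the hinge axis in the middle. Down, it covers x = -8 to -100 mm of the press, so 22 mm of the panel stay out in front; raised on the prop, its front edge stands about 73 mm in front of the hinge and 95 mm above the slab. A 10 mm cross rod, 45 mm in front of the hinge, sticks out over both rails.
- handle (a joint): Angle of the hand lever (rad). 0: at rest, long end up; grows as the long end is pressed down, stop at 0.66 (about 0.6 lifts the plate far enough). A spring brings it back when let go. Pivot axis along y at press x = -100, y = +77, z = 65 mm, on a post 77 mm high on the rail; the pad lies 124 mm from it and takes about 8 to 18 N.
- handle_pad (a point): Middle of the top face of the handle's black grip (46 mm long, 24 mm wide), at its free long end: where to press down, y = +81 mm of the press. At rest about 0.126 above the slab, grip sloping 0.45 rad up to the front; fully down about 0.047 above the slab. It swings about the pivot.
- prop (a joint): Angle of the prop (rad). 0: in its rest; the same when it stands under the plate's rod and holds it up; grows as the red tab is pressed down. About 0.25 lets the rod slip off; stop at 0.75; a light spring brings it back. Pivot at press x = -78, y = -81, z = 20 mm.
- trip_pad (a point): Middle of the top face of the red tab (26 mm along the press's x, 22 mm wide), about 80 mm above the slab, 48 mm in front of the prop's pivot: press down here 12 to 25 mm, with about 2 to 8 N, to trip the prop. The tab reaches in to y = -70 mm of the press: a wide gripper passing over the panel there can bump it.
- home (a point): Point on the slab where the panel's origin lies when the panel is fully home against the back stop (a 10 mm high bar with its face at x = -12 mm): x = -67, y = 0 mm of the press. Its axes are those of the press.
- panel: Plywood panel with a blue-toned top, 110 mm (its x) by 100 mm (its y) by 12 mm thick, 0.15 kg, lying loose on the slab in front of the infeed. Origin: centre of its underside. Its +x edge faces the press, give or take 0.2 rad; its -x edge, away from the press, is the one to push. Friction drags it along with a finger that slides sideways while pushing.
- glass_muller: Bystander: white glass muller, 50 mm across, 76 mm high, loose; origin at the centre of its underside.
- jar_small: Bystander: small pigment jar with a grey lid, 39 mm across, 51 mm high, loose; origin at the centre of its underside.
- pumice: Bystander: lump of dark pumice, 41 x 48 x 24 mm, loose; origin at the centre of its underside.

How it is judged:
By the outcome, as a careful person would: the job done as asked, in the order asked, and still so for the second after the job is handed in, with the robot touching nothing.
It also fails if it takes over 72 s, if anything falls off the work surface, if the arm or the gripper's body presses on something with over 40 N, if the wrist force passes 120 N, or if a joint passes its speed limit or range.

ROBOT

A 6-joint arm with a two-finger parallel gripper is mounted at the origin on a cart in front of the work surface, level with it; the furniture and walls round the work are solid. World frame = base frame: x ahead of the robot, y to its left, z up, the work surface at z = 0. Lengths are in mm, angles in rad, forces in N, time in s.
With the tool pointing down it reaches from about 275 to 975 mm from the base axis. Payload 8.4 kg.
Tool frame: the origin (TCP) lies between the finger pads; the fingertips stand 14 mm ahead of it and the grasp point (between the pads) lies 5 mm behind it; z points along the fingers, y is the line along which they close (so a half turn about z gives the same grasp; the last joint's range is limited). The gripper opens to 92 mm and grips with 3 to 60 N. Pads are 20 mm wide; open, the fingers measure 128 mm over their backs; the gripper's body (75 mm by 189 mm) begins 69 mm behind the grasp point.
Start: joints at [1.116, 0.353, 1.633, -0, 1.155, -0.002], TCP at [273.427, 562.019, 228.583] pointing down, gripper open.
Joint ranges: [-2.63, 2.63], [-0.92, 2.1], [0.06, 2.66], [-1.3, 4.44], [0, 2.69], [-3.02, 3.02]. Speed limits (rad/s): [2.22, 2.22, 2.79, 3.14, 3.14, 3.14].

INTERFACE

Orientations are given as a 3x3 rotation matrix whose columns are the frame's x, y, z axes.
In Python, from rig import robot gives the robot as it stands.
- The arm moves only by the tool move_arm, never from a script. Its argument "commands" is a list of rows, each a list of 2 entries, a list of its own where there are three numbers: the shift along the tool's x, y, z in mm, then the turn, a rotation vector about the tool's x, y, z in degrees. In form: [[[tx, ty, tz], [ax, ay, az]], ...]. A call has exactly 5 rows; each row shifts and turns the commanded pose from where the row before left it, along the tool's axes as they then stand; what a row does not reach is not made up. A row lasts 1/8 s, in which the tool goes at most 62.5 mm and 10.7 degrees, less where a joint would pass 70% of its speed; a pose out of reach is approached as far as the arm can. A call with a gripper value outside its range is refused whole. "claw" is the closure in counts, from 0 (fully open) to 255 (shut), set as the call begins (left out, the last holds). The fingers move at their own pace and stop on an object; "squeeze" is the grip in N (left out, the last holds). Time passes only in rows, so rows that do not move let the fingers close, or fill a call up. It gives the time, the measured TCP pose, the force, the opening and the grip force at its end, in the units of the state.
- robot.get_obs(): the state, without advancing time (a new reading comes with each control period).
- robot.grab_frame(name): name is "scene" or "top"; returns a dict with "image" (420x560x3 uint8, red, green, blue), "fx", "fy", "cx", "cy" (pixels), "pose" (4x4, takes a point from camera to world coordinates). Camera axes: x right, y down, z forward; pixel columns grow to the right and rows downward; lengths in mm; the calibration is good to about 2 mm. A picture is of the moment at which its call begins. There is no depth.
- robot.sign_off(): hands the job in; it is judged then, once.
Trained networks look in a picture, given as the dict that the camera call returned (one of the last four; its "shot" number tells which), for a name from the list of things; names that differ only in an ending like _2 or _b are one class to them, and where a whole thing is asked for, a point or a joint stands for the part that bears it (a point fixed in the world has none). Each returns a list of dicts, best first, with "conf" (0 to 1); they miss things now and then, are a little off and sometimes report something else, mostly with a low value. They report only what shows in the picture. A call takes as long as a camera call.
- robot.find_in(picture, query): "position" ([column, row] in pixels, amid what is visible of it).
- robot.masks_of(picture, query): "region" (420x560 bool, what is visible of it) and "position" ([column, row] in pixels, amid what is visible of it).
The state is a dict: "time_s": time; "joint_pos": joint angles; "joint_vel": joint speeds; "effort": joint torques, N m; "tool_pos": TCP position; "eef_rot": TCP orientation; "contact_force": force on the tool from outside, world axes, zero at the start; "torque": the same for the moment, N m; "width": finger opening in mm; "grasp_force": force on a finger pad.
Only numpy, scipy, OpenCV 4.12 (cv2) and the standard library are available. Lean on these libraries where they do the work, as an engineer would, in place of code of your own. Each camera call takes 0.05 s, during which the arm holds its last target. There are 200 camera calls.

## Working session

There is one attempt and no reset: what is moved stays moved. The work goes in short steps, Python scripts to look and compute and a tool call to move; the robot and the scene stay as the last step left them, time stands still between calls to the robot, and variables do not carry over. Pictures are saved under pics/ and viewed, at most 10 in all, crops included, and the job is handed in when it is done.

Besides the shell and the picture viewer there is one more tool, called after ">>>" as name([rows], argument=value, ...), one row to a line, values as JSON. move_arm: Moves the arm, as the interface text tells. Its arguments: {"type":"object","properties":{"commands":{"type":"array"},"claw":{"type":"number"},"squeeze":{"type":"number"}},"required":["commands"]}

```bash
ls; mkdir -p pics; python3 - <<'E'
from rig import robot
import cv2
o=robot.get_obs(); print(o['eef_rot'],o['tool_pos'],o['time_s'])
for n in ['scene','top']:
    f=robot.grab_frame(n); cv2.imwrite(f'pics/{n}0.png',f['image'][:,:,::-1])
    print(n,f['fx'],f['fy'],f['cx'],f['cy'],f['pose'].tolist() if hasattr(f['pose'],'tolist') else f['pose'])
    for q in ['press','plate','handle_pad','trip_pad','panel','glass_muller','jar_small','pumice']:
        print(q,[(d['position'],round(d['conf'],2)) for d in robot.find_in(f,q)[:2]])
E
```

```text
pics
[[-8.99227724e-01  4.37480420e-01 -6.18625173e-04]
 [ 4.37480857e-01  8.99226791e-01 -1.29553536e-03]
 [-1.04870243e-05 -1.43561798e-03 -9.99998969e-01]] [273.22447089 561.57107085 227.84889096] 0.0
scene 395.69786978912265 395.69786978912265 279.42339956576717 211.90498318984996 [[0.754129217534107, -0.4472017611264945, 0.4809362827930091, 78.02939945585779], [-0.6565986348739393, -0.49900361993745823, 0.5655737086985142, -617.73810255301], [-0.012936612503841906, -0.7422977651419101, -0.6699452753190004, 666.804356983607], [0.0, 0.0, 0.0, 1.0]]
press [([252.1, 194.0], 0.56), ([360.9, 264.9], 0.45)]
plate [([250.9, 191.0], 0.61), ([254.0, 192.2], 0.17)]
handle_pad [([260.5, 206.4], 0.62)]
trip_pad [([280.0, 175.1], 0.76)]
panel [([298.1, 236.2], 0.6)]
glass_muller [([193.5, 209.1], 0.63), ([362.9, 263.0], 0.38)]
jar_small [([363.3, 264.4], 0.89)]
pumice [([253.8, 194.0], 0.58), ([278.0, 294.2], 0.52)]
top 384.3312229886042 384.3312229886042 284.59459406582397 214.76022414251804 [[0.024594870216993154, -0.9895792144166717, 0.1418734321622342, 368.6306975171098], [-0.9996609673799455, -0.0231317921397686, 0.011952844406008998, -138.90198287197842], [-0.008546499634410721, -0.14211931109770176, -0.9898126382084207, 959.3467883724888], [0.0, 0.0, 0.0, 1.0]]
press [([232.1, 206.3], 0.95)]
plate [([224.3, 204.3], 0.91)]
handle_pad [([276.7, 233.2], 0.87)]
trip_pad [([243.8, 167.4], 0.65)]
panel [([295.9, 207.3], 0.65)]
glass_muller [([205.7, 260.3], 0.82)]
jar_small [([367.0, 195.4], 0.55)]
pumice [([334.6, 261.0], 0.7)]
```

```bash
python3 - <<'E'
import cv2
a=cv2.imread('pics/scene0.png');b=cv2.imread('pics/top0.png')
cv2.imwrite('pics/s1.png',cv2.resize(a[130:330,150:410],None,fx=3,fy=3,interpolation=2))
cv2.imwrite('pics/t1.png',cv2.resize(b[130:310,160:400],None,fx=3.3,fy=3.3,interpolation=2))
E
```

```text
(no output)
```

View pics/s1.png

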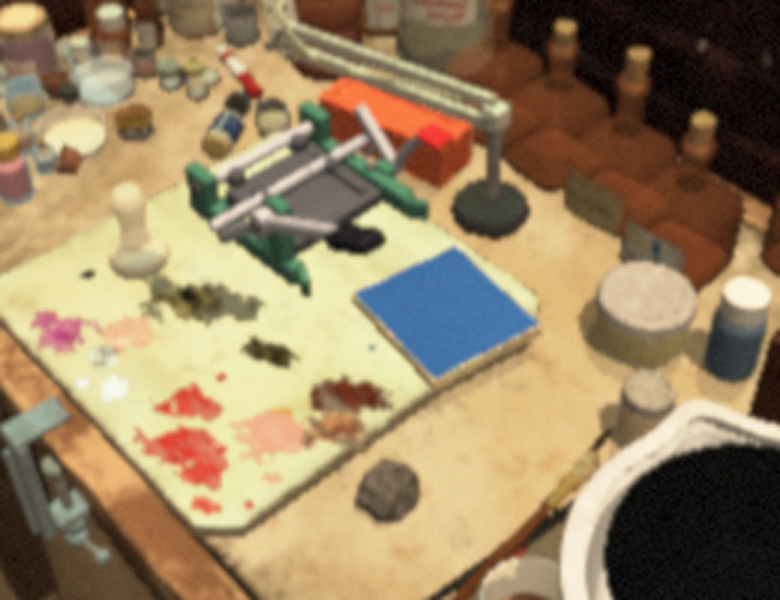

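View pics/t1.png

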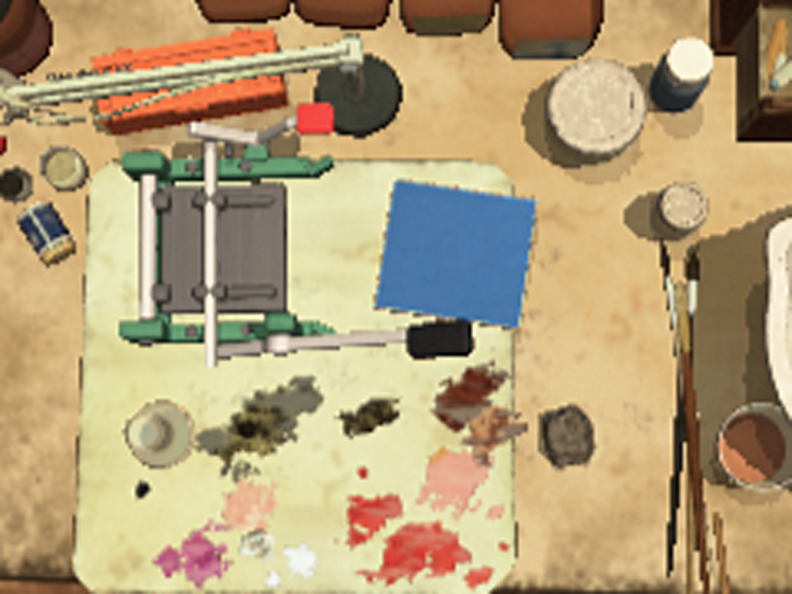

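The pictures show the press's infeed at image right in the top view. The black grip is at crop (440,338), the red tab at (315,118) and the panel centre at (457,253). The lamp's base and arm stand close to the tab, so I'll check their clearance too.

```bash
cat > h.py <<'E'
import numpy as np, cv2
from rig import robot
def ray(f,p):
    d=np.array([(p[0]-f['cx'])/f['fx'],(p[1]-f['cy'])/f['fy'],1]); P=np.array(f['pose'])
    return P[:3,3],P[:3,:3]@d
def onz(f,p,z):
    o,d=ray(f,p); return (o+d*(z-o[2])/d[2])
def tri(fa,pa,fb,pb):
    A=np.zeros((3,3));b=np.zeros(3)
    for f,p in((fa,pa),(fb,pb)):
        o,d=ray(f,p);d=d/np.linalg.norm(d);M=np.eye(3)-np.outer(d,d);A+=M;b+=M@o
    return np.linalg.solve(A,b)
def proj(f,X):
    P=np.array(f['pose']);c=(np.atleast_2d(X)-P[:3,3])@P[:3,:3]
    return np.c_[c[:,0]/c[:,2]*f['fx']+f['cx'],c[:,1]/c[:,2]*f['fy']+f['cy']]
def quad(f,q,z):
    m=robot.masks_of(f,q)
    r=m[0]['region'].astype(np.uint8);c=max(cv2.findContours(r,0,1)[0],key=cv2.contourArea)
    (x,y),s,a=cv2.minAreaRect(c); b=cv2.boxPoints(((x,y),s,a))
    return m[0]['conf'],onz(f,(x,y),z),[onz(f,p,z)[:2] for p in b],s
E
python3 - <<'E'
from h import *
np.set_printoptions(precision=1,suppress=True)
fs=robot.grab_frame('scene');ft=robot.grab_frame('top')
T=lambda x,y:(160+x/3.3-.35,130+y/3.3-.35); S=lambda x,y:(150+x/3-.33,130+y/3-.33)
for n,z in[('panel',28),('handle_pad',142),('trip_pad',96)]:
    c,p,b,s=quad(ft,n,z);print(n,c,p,*b,s)
for n,a,b in[('grip',(440,338),(357,238)),('tab',(315,118),(434,137)),('lampelbow',(352,50),(493,108)),('lamparm_left',(5,90),(278,15)),
  ('rodends -y',(209,143),(365,140)),('rod +y',(210,360),(222,225))]:
    print(n,tri(ft,T(*a),fs,S(*b)))
for n,p,z in[('lampbase',(358,95),16),('lampbaseL',(315,95),16),('lampbaseBot',(358,136),10),('rail+ylead',(333,327),38),('rail-ylead',(332,160),38),('rear-y',(125,163),38),('rear+y',(122,330),38),
 ('hinge -y',(148,178),50),('hinge +y',(147,318),50),('rod-y',(209,143),58),('muller',(160,432),40),('jar',(683,208),51),('pumice',(567,435),24),('jar big',(597,108),40)]:
    print(n,onz(ft,T(*p),z))
for n,p in [('pc1',(398,181)),('pc2',(535,200)),('pc3',(518,328)),('pc4',(376,307))]: print(n,onz(ft,T(*p),28))
E
```

```text
panel 0.65 [ 523.7 -158.9   28. ] [480.3 -98. ] [ 581.2 -109.4] [ 567.6 -220.4] [ 467.2 -207.5] (45.25483322143555, 40.72935104370117)
handle_pad 0.79 [441.9 -88.3 142. ] [444.6  -6.1] [ 462.4 -167.9] [ 439.2 -170.3] [421.6  -9.1] (10.875579833984375, 76.1502456665039)
trip_pad 0.67 [599.6 -20.8  96. ] [602.3  31.8] [620.2 -69.1] [596.9 -73.3] [579.1  27.2] (9.938810348510742, 44.25490188598633)
grip [ 449.4 -147.8  135.1]
tab [606.6 -56.2  90.5]
lampelbow [648.5 -81.5 112.8]
lamparm_left [616.9 161.3 102.5]
rodends -y [599.2  25.2  45.4]
rod +y [439.8  15.9  46. ]
lampbase [647.  -82.3  16. ]
lampbaseL [646.3 -49.2  16. ]
lampbaseBot [616.3 -82.9  10. ]
rail+ylead [465.3 -70.7  38. ]
rail-ylead [590.2 -65.8  38. ]
rear-y [584.4  88.5  38. ]
rear+y [459.4  83.6  38. ]
hinge -y [570.7  68.   50. ]
hinge +y [467.4  63.1  50. ]
rod-y [596.1  23.   58. ]
muller [386.1  51.4  40. ]
jar [ 557.  -323.7   51. ]
pumice [ 391.5 -243.5   24. ]
jar big [ 633.9 -262.3   40. ]
pc1 [ 577.6 -115.1   28. ]
pc2 [ 565.4 -217.9   28. ]
pc3 [ 468.8 -206.4   28. ]
pc4 [ 482.  -101.3   28. ]
```

>>> move_arm([
  [[0, 0, 0], [0, 0, -9.5]],
  [[0, 0, 0], [0, 0, -9.5]],
  [[0, 0, 0], [0, 0, -9.5]],
  [[-10, -40, 0], [0, 0, 0]],
  [[-10, -55, 0], [0, 0, 0]],
], claw=255, squeeze=20)

```text
time_s: 1.78
tool_pos: [297.8, 467.7, 228.4]
eef_rot: [[-0.999, -0.046, 0.0], [-0.046, 0.999, 0.0], [-0.0, 0.0, -1.0]]
contact_force: [0.0, -1.0, -0.1]
width: 44.0
grasp_force: 0.0
```

>>> move_arm([
  [[-10, -55, 0], [0, 0, 0]],
  [[-10, -55, 0], [0, 0, 0]],
  [[-10, -55, 0], [0, 0, 0]],
  [[-10, -55, 0], [0, 0, 0]],
  [[-10, -55, 0], [0, 0, 0]],
])

```text
time_s: 2.4
tool_pos: [360.1, 193.9, 228.9]
eef_rot: [[-0.999, -0.045, 0.001], [-0.045, 0.999, 0.0], [-0.001, 0.0, -1.0]]
contact_force: [1.1, 0.1, -0.2]
width: 0.4
grasp_force: 0.0
```

>>> move_arm([
  [[-10, -55, 0], [0, 0, 0]],
  [[-10, -55, 0], [0, 0, 0]],
  [[-10, -55, 0], [0, 0, 0]],
  [[-10, -55, 0], [0, 0, 0]],
  [[-10, -55, 0], [0, 0, 0]],
])

```text
time_s: 3.02
tool_pos: [422.4, -78.9, 229.0]
eef_rot: [[-0.999, -0.044, 0.001], [-0.044, 0.999, -0.0], [-0.001, -0.0, -1.0]]
contact_force: [0.9, 0.2, 0.1]
width: 0.4
grasp_force: 0.0
```

```bash
cat >> h.py <<'E'
np.set_printoptions(precision=3,suppress=True)
ex=np.array([-.045,.999]);ey=np.array([-.999,-.045]);O=np.array([519.5,66])
def pf(p): r=np.array(p)[:2]-O; return np.r_[r@ex,r@ey,(p[2]-16 if len(p)>2 else 0)]
def wf(x,y,z=0): return np.r_[O+x*ex+y*ey,z+16]
def st():
    o=robot.get_obs(); R=np.array(o['eef_rot'])
    print('t',o['time_s'],'tcp_press',pf(o['tool_pos']),'tipz_slab',o['tool_pos'][2]-30,'F',np.array(o['contact_force']),'w',o['width'])
    print('tool y in press ang deg',np.degrees(np.arctan2(R[:2,1]@ey,R[:2,1]@ex)),'z',R[:,2])
E
python3 -c "
from h import *
st()"
```

```text
t 3.025 tcp_press [-140.407  103.574  212.97 ] tipz_slab 198.97015754145107 F [0.854 0.214 0.086] w 0.4301718448176193
tool y in press ang deg -0.03512804802785646 z [ 0.001 -0.    -1.   ]
```

>>> move_arm([
  [[-11, -35, 0], [0, 0, 0]],
  [[-11, -35, 30], [0, 0, 0]],
  [[0, 0, 25], [0, 0, 0]],
  [[0, 0, 8], [0, 0, 0]],
  [[0, 0, 8], [0, 0, 0]],
])

```text
time_s: 3.65
tool_pos: [447.4, -145.8, 157.8]
eef_rot: [[-0.999, -0.045, 0.001], [-0.045, 0.999, -0.0], [-0.001, -0.0, -1.0]]
contact_force: [0.0, -0.5, 1.1]
width: 0.3
grasp_force: 0.4
```

>>> move_arm([
  [[0, 0, 8], [0, 0, 0]],
  [[0, 0, 8], [0, 0, 0]],
  [[0, 0, 8], [0, 0, 0]],
  [[0, 0, 8], [0, 0, 0]],
  [[0, 0, 8], [0, 0, 0]],
])

```text
time_s: 4.28
tool_pos: [450.9, -148.1, 120.5]
eef_rot: [[-0.999, -0.047, 0.008], [-0.047, 0.999, -0.005], [-0.008, -0.006, -1.0]]
contact_force: [-0.7, -9.6, 16.9]
width: 0.6
grasp_force: 7.6
```

```bash
python3 -c "
from h import *
st()
f=robot.grab_frame('scene');cv2.imwrite('pics/s2.png',cv2.resize(f['image'][110:330,150:410,::-1],None,fx=2.7,fy=2.7,interpolation=2))"
```

```text
t 4.275 tcp_press [-210.814   78.211  104.547] tipz_slab 90.54748909666459 F [-0.661 -9.633 16.871] w 0.600903365713766
tool y in press ang deg 0.093525648872831 z [ 0.008 -0.005 -1.   ]
```

View pics/s2.png

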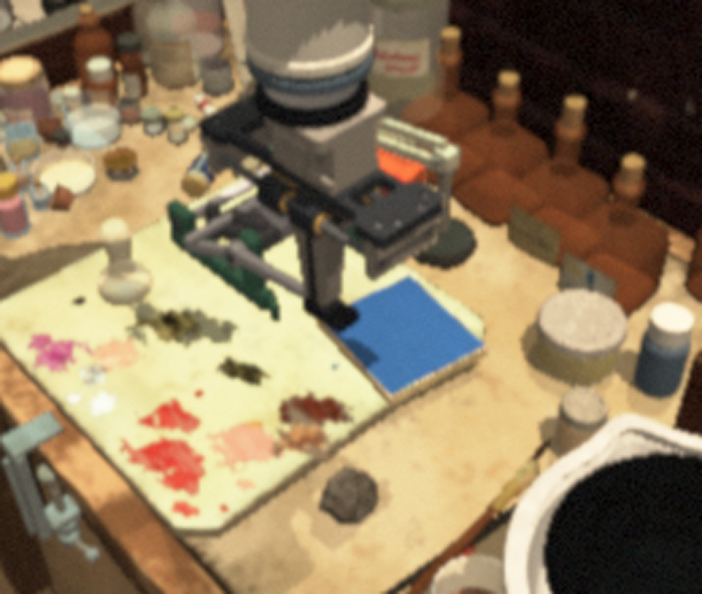

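The fingers (around pixel 335,310) are pressing the grip and the plate is rising. I'll keep pressing.

>>> move_arm([
  [[1, 0, 8], [0, 0, 0]],
  [[0, 0, 8], [0, 0, 0]],
  [[0, 0, 8], [0, 0, 0]],
  [[0, 0, 7], [0, 0, 0]],
  [[0, 0, 5], [0, 0, 0]],
])

```text
time_s: 4.95
tool_pos: [450.8, -148.4, 85.2]
eef_rot: [[-0.999, -0.047, 0.009], [-0.047, 0.999, -0.005], [-0.009, -0.006, -1.0]]
contact_force: [-4.9, -7.8, 37.7]
width: 0.5
grasp_force: 19.0
```

>>> move_arm([
  [[0, 0, 3], [0, 0, 0]],
  [[0, 0, 2], [0, 0, 0]],
  [[0, 0, 2], [0, 0, 0]],
  [[0, 0, 0], [0, 0, 0]],
  [[0, 0, 0], [0, 0, 0]],
])

```text
time_s: 5.58
tool_pos: [450.9, -148.1, 80.1]
eef_rot: [[-0.999, -0.046, 0.009], [-0.046, 0.999, -0.005], [-0.009, -0.005, -1.0]]
contact_force: [-9.3, -5.6, 58.7]
width: 0.4
grasp_force: 29.3
```

```bash
python3 -c "
from h import *
st()"
```

```text
t 5.575 tcp_press [-210.779   78.147   64.093] tipz_slab 50.093003888580796 F [-9.26  -5.554 58.706] w 0.3735327968725517
tool y in press ang deg 0.07638239390452886 z [ 0.009 -0.005 -1.   ]
```

>>> move_arm([
  [[0, 0, -12], [0, 0, 0]],
  [[0, 0, -20], [0, 0, 0]],
  [[0, 0, -30], [0, 0, 0]],
  [[0, 0, -30], [0, 0, 0]],
  [[0, 0, -30], [0, 0, 0]],
])

```text
time_s: 6.2
tool_pos: [446.6, -145.6, 198.3]
eef_rot: [[-0.999, -0.046, 0.002], [-0.046, 0.999, -0.001], [-0.002, -0.001, -1.0]]
contact_force: [0.0, -0.1, 0.3]
width: 0.2
grasp_force: 0.0
```

>>> move_arm([
  [[0, -40, -20], [0, 0, 0]],
  [[0, -50, 0], [0, 0, 0]],
  [[0, -50, 0], [0, 0, 0]],
  [[0, -50, 0], [0, 0, 0]],
  [[0, 0, 0], [0, 0, 0]],
])

```text
time_s: 6.82
tool_pos: [455.2, -338.4, 217.2]
eef_rot: [[-0.999, -0.043, 0.001], [-0.043, 0.999, -0.002], [-0.001, -0.002, -1.0]]
contact_force: [-0.8, 1.4, 0.1]
width: 0.4
grasp_force: 0.0
```

```bash
cat >> h.py <<'E'
from scipy.optimize import minimize
def panel(f,mask=None):
    hsv=cv2.cvtColor(f['image'],cv2.COLOR_RGB2HSV)
    m=((hsv[...,0]>98)&(hsv[...,0]<122)&(hsv[...,1]>110)&(hsv[...,2]>60)).astype(np.uint8)
    n,l,s,c=cv2.connectedComponentsWithStats(m); i=1+np.argmax(s[1:,4]); 
    cn=max(cv2.findContours((l==i).astype(np.uint8),0,1)[0],key=cv2.contourArea)[:,0]
    P=np.array([pf(onz(f,p,28))[:2] for p in cn]).astype(np.float32)
    (c,sz,a)=cv2.minAreaRect(P); 
    a=(a+45)%90-45
    return s[i,4],c,sz,a
E
python3 -c "
from h import *
st()
f=robot.grab_frame('top');print(panel(f))
cv2.imwrite('pics/t2.png',cv2.resize(f['image'][130:310,160:400,::-1],None,fx=3.3,fy=3.3,interpolation=2))"
```

```text
t 6.825 tcp_press [-401.065   82.467  201.187] tipz_slab 187.18656301692022 F [-0.768  1.412  0.146] w 0.38619978871959526
tool y in press ang deg -0.14246878582676248 z [ 0.001 -0.002 -1.   ]
(np.int32(1624), (-225.49188232421875, 6.237979888916016), (94.46739959716797, 105.97245788574219), -9.986717224121094)
```

View pics/t2.png

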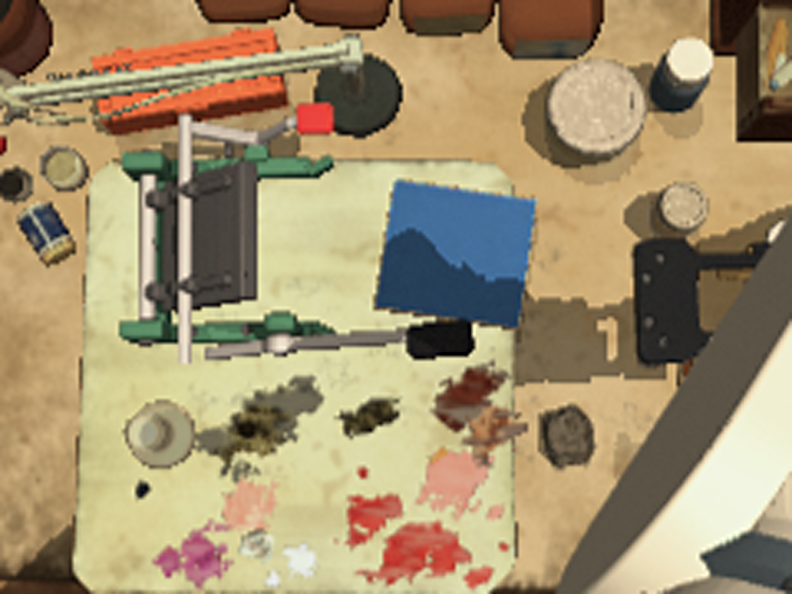

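The plate is up on its prop, the handle is back up, and the panel hasn't moved. Next I go behind its rear edge on the -y side.

>>> move_arm([
  [[-35, 25, 0], [0, 0, 0]],
  [[-35, 25, 0], [0, 0, 0]],
  [[-34, 24, 30], [0, 0, 0]],
  [[0, 0, 40], [0, 0, 0]],
  [[0, 0, 40], [0, 0, 0]],
])

```text
time_s: 7.5
tool_pos: [555.8, -254.8, 106.1]
eef_rot: [[-0.999, -0.047, 0.001], [-0.047, 0.999, -0.0], [-0.001, -0.0, -1.0]]
contact_force: [-0.2, 0.3, -0.0]
width: 0.4
grasp_force: 0.0
```

>>> move_arm([
  [[0, 0, 40], [0, 0, 0]],
  [[0, 0, 25], [0, 0, 0]],
  [[0, 0, 7], [0, 0, 0]],
  [[0, 0, 0], [0, 0, 0]],
  [[0, 0, 0], [0, 0, 0]],
])

```text
time_s: 8.12
tool_pos: [556.2, -257.2, 36.0]
eef_rot: [[-0.999, -0.045, 0.002], [-0.045, 0.999, -0.001], [-0.002, -0.001, -1.0]]
contact_force: [0.2, -0.2, -0.1]
width: 0.5
grasp_force: 0.0
```

```bash
python3 -c "
from h import *
st()"
```

```text
t 8.125 tcp_press [-324.565  -22.071   20.012] tipz_slab 6.011808400032933 F [ 0.191 -0.166 -0.109] w 0.529468060441398
tool y in press ang deg -0.0010805881439041336 z [ 0.002 -0.001 -1.   ]
```

>>> move_arm([
  [[0, 8, 2], [0, 0, 0]],
  [[0, 8, 0], [0, 0, 0]],
  [[0, 6, 0], [0, 0, 0]],
  [[0, 6, 0], [0, 0, 0]],
  [[0, 5, 0], [0, 0, 0]],
])

```text
time_s: 8.75
tool_pos: [554.0, -224.0, 32.7]
eef_rot: [[-0.999, -0.045, 0.0], [-0.045, 0.999, -0.0], [-0.0, -0.0, -1.0]]
contact_force: [0.9, -1.5, 0.6]
width: 0.8
grasp_force: 0.5
```

```bash
python3 -c "
from h import *
st()
f=robot.grab_frame('top');print(panel(f))
f=robot.grab_frame('scene');print(panel(f))
cv2.imwrite('pics/s3.png',cv2.resize(f['image'][110:330,150:410,::-1],None,fx=2.7,fy=2.7,interpolation=2))"
```

```text
t 8.75 tcp_press [-291.242  -21.43    16.714] tipz_slab 2.713990516670087 F [ 0.859 -1.45   0.622] w 0.8457504600722322
tool y in press ang deg -0.009097755058709378 z [ 0. -0. -1.]
(np.int32(16), (-869.7198486328125, -129.5038604736328), (7.795479774475098, 12.351354598999023), -6.88824462890625)
(np.int32(1189), (-217.42189025878906, 10.955684661865234), (90.43763732910156, 98.34725952148438), -6.49835205078125)
```

View pics/s3.png

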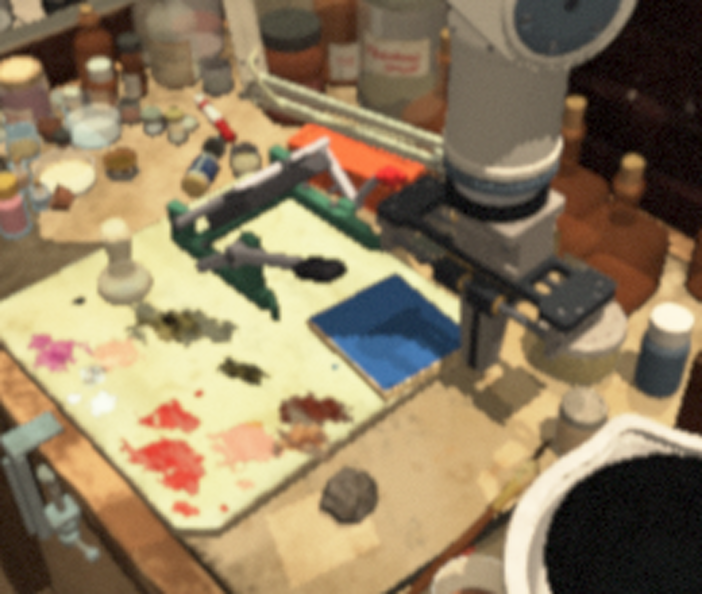

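The hand is in contact behind the panel (around pixel 480,360) and the panel is straightening. I'll go a bit further.

>>> move_arm([
  [[0, 4, 0], [0, 0, 0]],
  [[0, 4, 0], [0, 0, 0]],
  [[0, 2, 0], [0, 0, 0]],
  [[0, 0, 0], [0, 0, 0]],
  [[0, 0, 0], [0, 0, 0]],
])

```text
time_s: 9.48
tool_pos: [553.2, -214.2, 32.5]
eef_rot: [[-0.999, -0.045, -0.0], [-0.045, 0.999, 0.0], [0.0, 0.0, -1.0]]
contact_force: [-1.2, -1.1, -0.3]
width: 0.2
grasp_force: 0.0
```

```bash
python3 -c "
from h import *
st()
f=robot.grab_frame('scene');print(panel(f))"
```

```text
t 9.475 tcp_press [-281.4    -21.032   16.54 ] tipz_slab 2.540144350703322 F [-1.159 -1.126 -0.313] w 0.2353764729873025
tool y in press ang deg -0.020590570655662877 z [-0.  0. -1.]
(np.int32(1176), (-210.17120361328125, 14.674541473388672), (89.08692932128906, 98.52835083007812), -3.3059234619140625)
```

```bash
cat >> h.py <<'E'
def edges(f):
    hsv=cv2.cvtColor(f['image'],cv2.COLOR_RGB2HSV)
    m=((hsv[...,0]>98)&(hsv[...,0]<122)&(hsv[...,1]>110)&(hsv[...,2]>40)).astype(np.uint8)
    n,l,s,c=cv2.connectedComponentsWithStats(m); i=1+np.argmax(s[1:,4])
    cn=max(cv2.findContours((l==i).astype(np.uint8),0,1)[0],key=cv2.contourArea)[:,0]
    P=np.array([pf(onz(f,p,28))[:2] for p in cn]); H=P[cv2.convexHull(P.astype(np.float32),returnPoints=False)[:,0]]
    for a,b in zip(H,np.roll(H,-1,0)):
        if np.linalg.norm(a-b)>15: print(a,b,np.degrees(np.arctan2(*(b-a)[::-1])))
E
python3 -c "
from h import *
f=robot.grab_frame('scene');edges(f)"
```

```text
[-162.394  -12.491] [-159.377   39.74 ] 86.69408106045601
[-170.782   56.351] [-224.185   59.987] 176.10575066286194
[-224.185   59.987] [-247.741   61.462] 176.41517782651803
[-256.44    60.911] [-258.692   28.972] -94.0327761097648
[-259.129   19.867] [-260.466   -8.003] -92.74816625744148
[-259.344  -15.871] [-248.496  -27.729] -47.547007967549256
[-235.398  -28.408] [-208.544  -29.801] -2.9676975988204033
[-194.777  -30.514] [-166.533  -31.979] -2.967697598820308
```

```bash
python3 -c "
from h import *
f=robot.grab_frame('scene');f['image']=cv2.imread('pics/scene0.png')[:,:,::-1].copy();print(panel(f));edges(f)"
```

```text
(np.int32(1248), (-225.49911499023438, 7.652763366699219), (91.23297882080078, 100.64960479736328), -9.538780212402344)
[-183.312  -38.886] [-177.371   -7.801] 79.17960056586593
[-177.371   -7.801] [-169.156   39.271] 80.10018262290004
[-169.969   43.162] [-188.306   47.659] 166.221035308973
[-188.306   47.659] [-257.951   59.362] 170.46122173618392
[-268.056   57.283] [-277.666    0.889] -99.67080810199992
[-277.666    0.889] [-280.3    -19.376] -97.40573829191722
[-269.845  -31.151] [-222.35   -39.029] -9.416866014201567
[-222.35   -39.029] [-188.335  -44.008] -8.329046542596435
```

>>> move_arm([
  [[0, -6, 0], [0, 0, 0]],
  [[22, 0, 0], [0, 0, 0]],
  [[21, 0, 0], [0, 0, 0]],
  [[0, 5, 0], [0, 0, 0]],
  [[0, 2, 0], [0, 0, 0]],
])

```text
time_s: 10.25
tool_pos: [511.3, -215.2, 32.8]
eef_rot: [[-0.999, -0.044, 0.001], [-0.044, 0.999, -0.0], [-0.001, -0.0, -1.0]]
contact_force: [-0.1, 0.2, 0.3]
width: 0.4
grasp_force: 0.0
```

>>> move_arm([
  [[-2, 5, 0], [0, 0, 0]],
  [[-3, 5, 0], [0, 0, 0]],
  [[-3, 5, 0], [0, 0, 0]],
  [[-3, 5, 0], [0, 0, 0]],
  [[0, 0, 0], [0, 0, 0]],
])

```text
time_s: 10.88
tool_pos: [520.6, -194.1, 32.5]
eef_rot: [[-0.999, -0.045, -0.0], [-0.045, 0.999, 0.0], [0.0, 0.0, -1.0]]
contact_force: [-0.3, -1.2, 0.1]
width: 0.6
grasp_force: 0.0
```

```bash
python3 -c "
from h import *
st()
f=robot.grab_frame('scene');print(panel(f));edges(f)"
```

```text
t 10.875 tcp_press [-259.929   10.56    16.527] tipz_slab 2.5268423872123122 F [-0.322 -1.159  0.13 ] w 0.6084726482478194
tool y in press ang deg 0.004167655938199138 z [-0.  0. -1.]
(np.int32(907), (-189.64205932617188, 10.190967559814453), (101.36823272705078, 88.00022888183594), 1.6731483936309814)
[-139.964  -30.914] [-138.616   -8.664] 86.53360641548933
[-138.616   -8.664] [-138.972   11.399] 91.01515392554089
[-138.972   11.399] [-142.937   46.904] 96.37283610948029
[-148.85    55.267] [-172.383   54.714] -178.65377874348437
[-172.383   54.714] [-226.64    53.129] -178.32685042418544
[-223.562    2.398] [-198.696  -19.747] -41.68772110450059
[-198.696  -19.747] [-152.045  -32.73 ] -15.551061840578688
```

>>> move_arm([
  [[0, -5, 0], [0, 0, 0]],
  [[9, 0, 0], [0, 0, 0]],
  [[0, 5, 0], [0, 0, 0]],
  [[-1, 5, 0], [0, 0, 0]],
  [[-2, 6, 0], [0, 0, 0]],
])

```text
time_s: 11.55
tool_pos: [514.1, -183.6, 32.6]
eef_rot: [[-0.999, -0.045, 0.0], [-0.045, 0.999, -0.0], [-0.0, -0.0, -1.0]]
contact_force: [0.4, -0.5, -0.7]
width: 0.6
grasp_force: 0.4
```

>>> move_arm([
  [[-2, 6, 0], [0, 0, 0]],
  [[-2, 6, 0], [0, 0, 0]],
  [[-1, 6, 0], [0, 0, 0]],
  [[0, 6, 0], [0, 0, 0]],
  [[0, 4, 0], [0, 0, 0]],
])

```text
time_s: 12.18
tool_pos: [517.6, -155.4, 32.6]
eef_rot: [[-0.999, -0.045, -0.0], [-0.045, 0.999, -0.0], [0.0, -0.0, -1.0]]
contact_force: [-0.4, -1.2, -0.6]
width: 0.7
grasp_force: 0.5
```

```bash
python3 -c "
from h import *
st()
f=robot.grab_frame('scene');print(panel(f));edges(f)"
```

```text
t 12.175 tcp_press [-221.094   11.853   16.582] tipz_slab 2.58152544048275 F [-0.383 -1.247 -0.599] w 0.6611920839785298
tool y in press ang deg -0.006990287537959598 z [-0. -0. -1.]
(np.int32(473), (-152.0903778076172, 10.186853408813477), (98.15582275390625, 65.29524993896484), 0.08156552910804749)
[-134.078  -19.653] [-103.037   27.606] 56.70280424208753
[-127.722   42.869] [-193.081   42.776] -179.91843442972646
[-181.422    2.759] [-152.151  -22.461] -40.74778762181434
[-152.151  -22.461] [-135.784  -21.393] 3.734357699734953
```

Front edge is already between the rails. I'll back off, open the fingers so the hand stays short in front of the plate, and look.

>>> move_arm([
  [[0, -15, 0], [0, 0, 0]],
  [[-4, -22, 0], [0, 0, 0]],
  [[-5, -22, 0], [0, 0, 0]],
  [[0, 0, 0], [0, 0, 0]],
  [[0, 0, 0], [0, 0, 0]],
])

```text
time_s: 12.85
tool_pos: [529.0, -214.7, 32.3]
eef_rot: [[-0.999, -0.043, -0.001], [-0.043, 0.999, 0.0], [0.001, 0.0, -1.0]]
contact_force: [0.2, -0.5, 0.1]
width: 0.2
grasp_force: 0.0
```

>>> move_arm([
  [[0, 0, 0], [0, 0, 0]],
  [[0, 0, 0], [0, 0, 0]],
  [[0, 0, 0], [0, 0, 0]],
  [[0, 0, 0], [0, 0, 0]],
  [[0, 0, 0], [0, 0, 0]],
], claw=0)

```text
time_s: 13.48
tool_pos: [529.3, -214.3, 32.6]
eef_rot: [[-0.999, -0.045, -0.0], [-0.045, 0.999, -0.0], [0.0, -0.0, -1.0]]
contact_force: [0.0, 0.3, -0.4]
width: 48.5
grasp_force: 0.0
```

```bash
python3 -c "
from h import *
st()
f=robot.grab_frame('scene');print(panel(f));edges(f)
cv2.imwrite('pics/s4.png',cv2.resize(f['image'][110:330,150:410,::-1],None,fx=2.7,fy=2.7,interpolation=2))"
```

```text
t 13.475 tcp_press [-280.446    2.8     16.619] tipz_slab 2.6194687997405097 F [ 0.009  0.311 -0.38 ] w 48.481030350164936
tool y in press ang deg -0.014466232453622467 z [-0. -0. -1.]
(np.int32(770), (-151.87086486816406, 1.20440673828125), (86.29548645019531, 101.04483032226562), -2.3989410400390625)
[-103.15  -42.16] [-100.298   25.216] 87.57630876311738
[-113.16    42.768] [-131.971   43.465] 177.8795485760212
[-131.971   43.465] [-193.081   42.776] -179.35444818822057
[-201.037   34.641] [-200.924   -7.49 ] -89.8461640359589
[-190.689  -31.32 ] [-145.881  -42.232] -13.687243381593003
[-145.881  -42.232] [-104.908  -43.949] -2.398934456949621
```

View pics/s4.png

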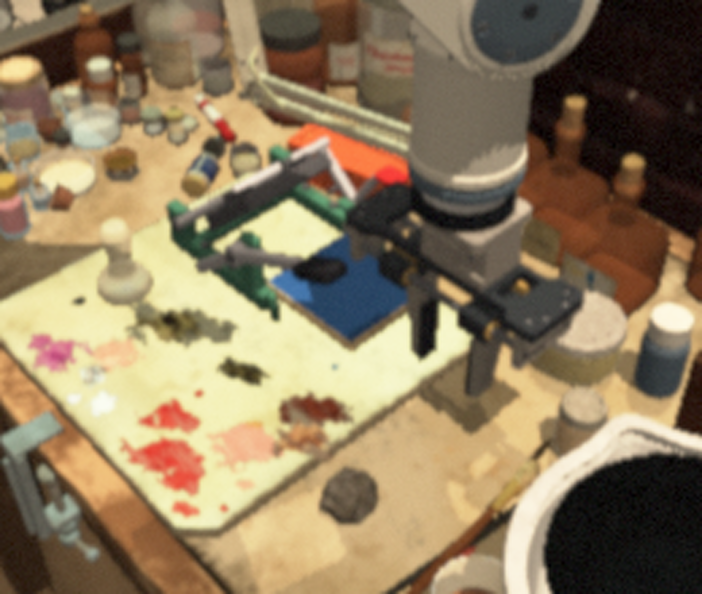

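The panel lies straight in the infeed, with the fingers spread behind it (pixels 425,340 and 480,380). Pushing on.

>>> move_arm([
  [[-2, 0, 0], [0, 0, 0]],
  [[0, 0, 0], [0, 0, 0]],
  [[0, 0, 0], [0, 0, 0]],
  [[0, 6, 0], [0, 0, 0]],
  [[0, 6, 0], [0, 0, 0]],
])

```text
time_s: 14.15
tool_pos: [530.6, -201.8, 32.5]
eef_rot: [[-0.999, -0.044, -0.0], [-0.044, 0.999, 0.0], [0.0, 0.0, -1.0]]
contact_force: [-0.0, 1.2, -0.3]
width: 91.8
grasp_force: 0.0
```

>>> move_arm([
  [[0, 6, 0], [0, 0, 0]],
  [[0, 6, 0], [0, 0, 0]],
  [[0, 6, 0], [0, 0, 0]],
  [[0, 6, 0], [0, 0, 0]],
  [[0, 6, 0], [0, 0, 0]],
])

```text
time_s: 14.78
tool_pos: [529.4, -171.9, 32.6]
eef_rot: [[-0.999, -0.045, -0.0], [-0.045, 0.999, -0.0], [0.0, -0.0, -1.0]]
contact_force: [0.3, -0.6, 0.2]
width: 92.0
grasp_force: 0.5
```

>>> move_arm([
  [[0, 6, 0], [0, 0, 0]],
  [[0, 6, 0], [0, 0, 0]],
  [[0, 6, 0], [0, 0, 0]],
  [[0, 6, 0], [0, 0, 0]],
  [[0, 6, 0], [0, 0, 0]],
])

```text
time_s: 15.4
tool_pos: [527.9, -141.9, 32.6]
eef_rot: [[-0.999, -0.045, -0.0], [-0.045, 0.999, -0.0], [0.0, -0.0, -1.0]]
contact_force: [-1.3, -1.2, 0.8]
width: 91.9
grasp_force: 0.9
```

```bash
python3 -c "
from h import *
st()
f=robot.grab_frame('scene');print(panel(f));edges(f)"
```

```text
t 15.4 tcp_press [-208.118    0.932   16.562] tipz_slab 2.561805162709909 F [-1.282 -1.185  0.814] w 91.9240652658235
tool y in press ang deg -0.015809831327266526 z [-0. -0. -1.]
(np.int32(229), (-72.46000671386719, -14.712841033935547), (66.61388397216797, 42.98769760131836), 27.667123794555664)
[-45.887 -12.121] [-46.076   4.715] 90.64629058935107
[-64.453  13.754] [-97.377  -3.508] -152.3328716207673
[-103.917  -20.969] [-85.066 -34.941] -36.544263218346316
[-85.066 -34.941] [-67.348 -33.938] 3.238248079971285
```

>>> move_arm([
  [[0, 5, 0], [0, 0, 0]],
  [[0, 4, 0], [0, 0, 0]],
  [[0, 4, 0], [0, 0, 0]],
  [[0, 3, 0], [0, 0, 0]],
  [[0, 2, 0], [0, 0, 0]],
])

```text
time_s: 16.08
tool_pos: [527.3, -124.2, 32.6]
eef_rot: [[-0.999, -0.045, 0.0], [-0.045, 0.999, -0.0], [-0.0, -0.0, -1.0]]
contact_force: [-1.1, -1.7, -0.1]
width: 91.9
grasp_force: 0.9
```

>>> move_arm([
  [[0, 2, 0], [0, 0, 0]],
  [[0, 2, 0], [0, 0, 0]],
  [[0, 1, 0], [0, 0, 0]],
  [[0, 1, 0], [0, 0, 0]],
  [[0, 0, 0], [0, 0, 0]],
])

```text
time_s: 16.7
tool_pos: [527.0, -118.2, 32.6]
eef_rot: [[-0.999, -0.045, 0.0], [-0.045, 0.999, 0.0], [-0.0, 0.0, -1.0]]
contact_force: [0.5, -0.2, -0.5]
width: 91.8
grasp_force: 0.4
```

>>> move_arm([
  [[0, 1, 0], [0, 0, 0]],
  [[0, 1, 0], [0, 0, 0]],
  [[0, 1, 0], [0, 0, 0]],
  [[0, 1, 0], [0, 0, 0]],
  [[0, 0, 0], [0, 0, 0]],
])

```text
time_s: 17.32
tool_pos: [527.4, -116.2, 32.8]
eef_rot: [[-0.999, -0.046, 0.001], [-0.046, 0.999, -0.003], [-0.001, -0.003, -1.0]]
contact_force: [-0.9, -14.3, -0.1]
width: 91.7
grasp_force: 7.0
```

```bash
python3 -c "
from h import *
st()
f=robot.grab_frame('scene')
cv2.imwrite('pics/s5.png',cv2.resize(f['image'][130:280,190:350,::-1],None,fx=4,fy=4,interpolation=2))"
```

```text
t 17.325 tcp_press [-182.346    0.275   16.842] tipz_slab 2.8418800797610686 F [ -0.879 -14.3    -0.101] w 91.73192302590499
tool y in press ang deg 0.06131833899473618 z [ 0.001 -0.003 -1.   ]
```

View pics/s5.png

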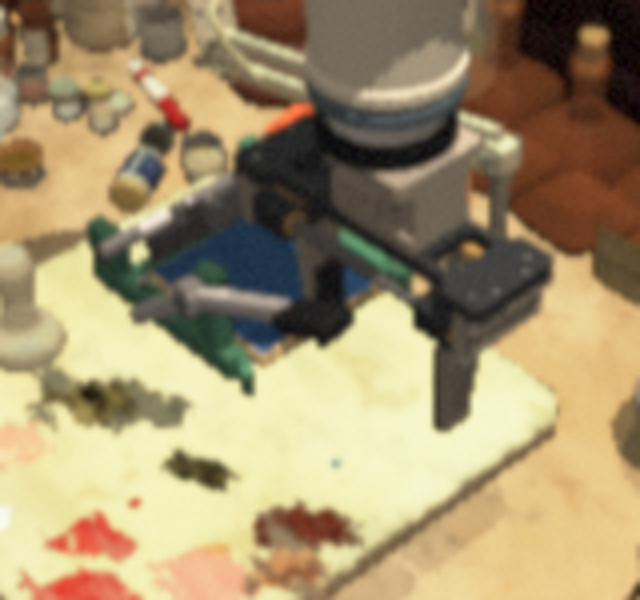

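At the back stop: firm 14 N reaction. I'll back off, raise, close the fingers and check.

>>> move_arm([
  [[0, -10, 0], [0, 0, 0]],
  [[0, -30, 0], [0, 0, 0]],
  [[0, -40, 0], [0, 0, 0]],
  [[0, -30, -40], [0, 0, 0]],
  [[0, 0, -60], [0, 0, 0]],
])

```text
time_s: 18.0
tool_pos: [530.8, -225.7, 132.3]
eef_rot: [[-0.999, -0.042, -0.003], [-0.042, 0.999, 0.001], [0.002, 0.002, -1.0]]
contact_force: [0.8, 0.2, 0.2]
width: 91.9
grasp_force: 0.0
```

>>> move_arm([
  [[0, 0, -40], [0, 0, 0]],
  [[0, 0, 0], [0, 0, 0]],
  [[0, 0, 0], [0, 0, 0]],
  [[0, 0, 0], [0, 0, 0]],
  [[0, 0, 0], [0, 0, 0]],
], claw=255)

```text
time_s: 18.62
tool_pos: [531.2, -223.9, 171.3]
eef_rot: [[-0.999, -0.045, -0.002], [-0.045, 0.999, 0.001], [0.002, 0.001, -1.0]]
contact_force: [0.6, -0.3, -0.0]
width: 44.0
grasp_force: 0.0
```

```bash
python3 -c "
from h import *
st()
f=robot.grab_frame('top');edges(f)
print([(d['position'],d['conf'],pf(onz(f,d['position'],96))) for d in robot.find_in(f,'trip_pad')[:2]])
cv2.imwrite('pics/t3.png',cv2.resize(f['image'][145:255,180:330,::-1],None,fx=5,fy=5,interpolation=2))"
```

```text
t 18.625 tcp_press [-290.132    1.357  155.346] tipz_slab 141.3459734975038 F [ 0.645 -0.272 -0.01 ] w 44.01611524936224
tool y in press ang deg -0.017316513021980007 z [-0.002  0.001 -1.   ]
[-78.743 -50.925] [-53.982  40.956] 74.91753763511964
[-53.982  40.956] [-78.45   41.482] 178.76930836818485
[-78.45   41.482] [-95.571  41.849] 178.76930836818462
[-100.494   37.026] [-115.478    2.643] -113.54667104280838
[-118.417  -50.039] [-83.704 -50.814] -1.2792149832624082
[([243.4, 166.5], 0.74, array([-100.085,  -78.98 ,   80.   ]))]
```

View pics/t3.png

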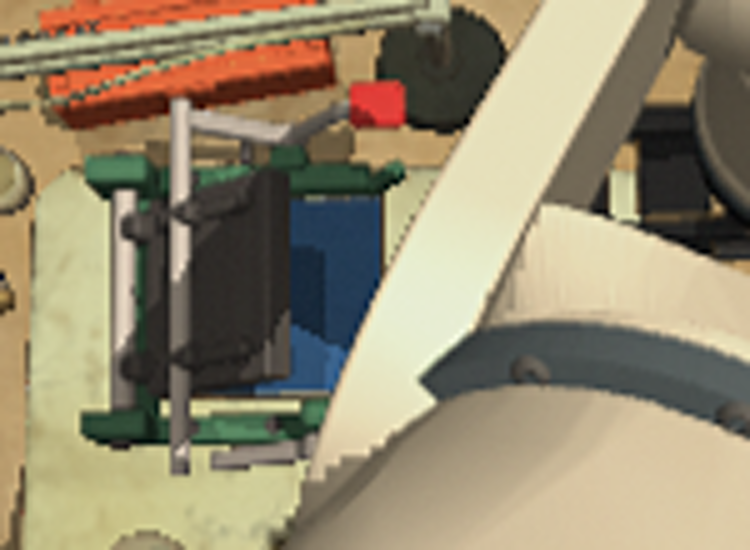

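The panel sits home (rear edge around x = -118 to -122), the plate is still propped, and the red tab is at crop (377,104). Now the tab.

>>> move_arm([
  [[-20, 40, 0], [0, 0, 0]],
  [[-20, 40, 0], [0, 0, 0]],
  [[-20, 40, 0], [0, 0, 0]],
  [[-22, 42, 0], [0, 0, 0]],
  [[0, 0, 25], [0, 0, 0]],
])

```text
time_s: 19.35
tool_pos: [609.1, -56.0, 148.7]
eef_rot: [[-0.999, -0.048, 0.004], [-0.048, 0.999, 0.0], [-0.004, -0.0, -1.0]]
contact_force: [0.6, -1.0, -0.4]
width: 0.8
grasp_force: 0.0
```

>>> move_arm([
  [[0, 0, 20], [0, 0, 0]],
  [[0, 0, 8], [0, 0, 0]],
  [[0, 0, 0], [0, 0, 0]],
  [[0, 0, 0], [0, 0, 0]],
  [[0, 0, 0], [0, 0, 0]],
])

```text
time_s: 19.98
tool_pos: [607.0, -59.0, 120.4]
eef_rot: [[-0.999, -0.044, 0.001], [-0.044, 0.999, -0.0], [-0.001, -0.0, -1.0]]
contact_force: [-0.5, -1.2, 0.1]
width: 0.4
grasp_force: 0.0
```

```bash
python3 -c "
from h import *
st()
f=robot.grab_frame('scene')
cv2.imwrite('pics/s6.png',cv2.resize(f['image'][110:260,190:350,::-1],None,fx=4,fy=4,interpolation=2))"
```

```text
t 19.975 tcp_press [-128.773  -81.74   104.404] tipz_slab 90.4037404928486 F [-0.513 -1.177  0.115] w 0.3638530947439004
tool y in press ang deg -0.04036661764013319 z [ 0.001 -0.    -1.   ]
```

View pics/s6.png

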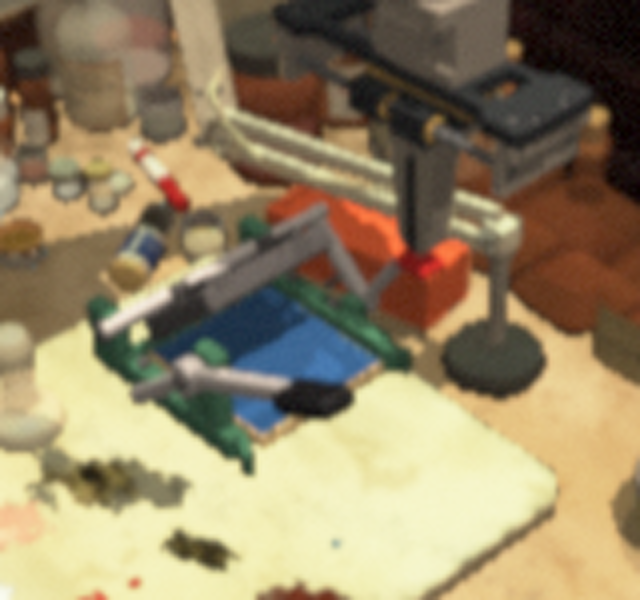

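The fingertips are right over the red tab (pixel 422,265). The plate is propped and the panel is home and square, so I press now: about 10 mm to contact, then about 20 mm more.

>>> move_arm([
  [[0, 0, 8], [0, 0, 0]],
  [[0, 0, 6], [0, 0, 0]],
  [[0, 0, 6], [0, 0, 0]],
  [[0, 0, 6], [0, 0, 0]],
  [[0, 0, 4], [0, 0, 0]],
])

```text
time_s: 20.65
tool_pos: [609.4, -70.8, 95.8]
eef_rot: [[-0.999, -0.051, 0.007], [-0.051, 0.999, -0.019], [-0.006, -0.019, -1.0]]
contact_force: [-16.4, -67.3, 57.1]
width: 0.7
grasp_force: 35.7
```

>>> move_arm([
  [[0, 0, 2], [0, 0, 0]],
  [[0, 0, 0], [0, 0, 0]],
  [[0, 0, 0], [0, 0, 0]],
  [[0, 0, 0], [0, 0, 0]],
  [[0, 0, 0], [0, 0, 0]],
])

```text
time_s: 21.28
tool_pos: [609.4, -72.3, 94.1]
eef_rot: [[-0.999, -0.05, 0.007], [-0.05, 0.999, -0.02], [-0.006, -0.02, -1.0]]
contact_force: [-15.4, -65.1, 52.3]
width: 0.3
grasp_force: 34.4
```

>>> move_arm([
  [[0, 0, 0], [0, 0, 0]],
  [[0, 0, 0], [0, 0, 0]],
  [[0, 0, 0], [0, 0, 0]],
  [[0, 0, 0], [0, 0, 0]],
  [[0, 0, -8], [0, 0, 0]],
])

```text
time_s: 21.9
tool_pos: [608.3, -68.2, 100.2]
eef_rot: [[-0.999, -0.046, 0.005], [-0.046, 0.999, -0.013], [-0.004, -0.013, -1.0]]
contact_force: [-8.4, -28.4, 28.3]
width: 0.8
grasp_force: 16.5
```

>>> move_arm([
  [[0, 0, -20], [0, 0, 0]],
  [[0, 0, -40], [0, 0, 0]],
  [[0, 0, -40], [0, 0, 0]],
  [[0, -40, -30], [0, 0, 0]],
  [[0, -50, 0], [0, 0, 0]],
])

```text
time_s: 22.52
tool_pos: [612.1, -149.2, 228.3]
eef_rot: [[-0.999, -0.046, 0.005], [-0.046, 0.999, -0.001], [-0.005, -0.001, -1.0]]
contact_force: [0.2, 0.1, -1.3]
width: 0.7
grasp_force: 0.0
```

>>> move_arm([
  [[0, -50, 0], [0, 0, 0]],
  [[0, -50, 0], [0, 0, 0]],
  [[0, -30, 0], [0, 0, 0]],
  [[0, 0, 0], [0, 0, 0]],
  [[0, 0, 0], [0, 0, 0]],
])

```text
time_s: 23.15
tool_pos: [616.0, -277.8, 225.0]
eef_rot: [[-0.999, -0.044, -0.001], [-0.044, 0.999, 0.001], [0.001, 0.001, -1.0]]
contact_force: [0.1, -0.0, -0.2]
width: 0.5
grasp_force: 0.0
```

```bash
python3 -c "
from h import *
st()
f=robot.grab_frame('scene')
cv2.imwrite('pics/s7.png',cv2.resize(f['image'][130:330,150:410,::-1],None,fx=3,fy=3,interpolation=2))"
```

```text
t 23.15 tcp_press [-347.76   -80.934  209.009] tipz_slab 195.00916732136145 F [ 0.131 -0.027 -0.225] w 0.455754814875953
tool y in press ang deg -0.030750421580360475 z [-0.001  0.001 -1.   ]
```

View pics/s7.png

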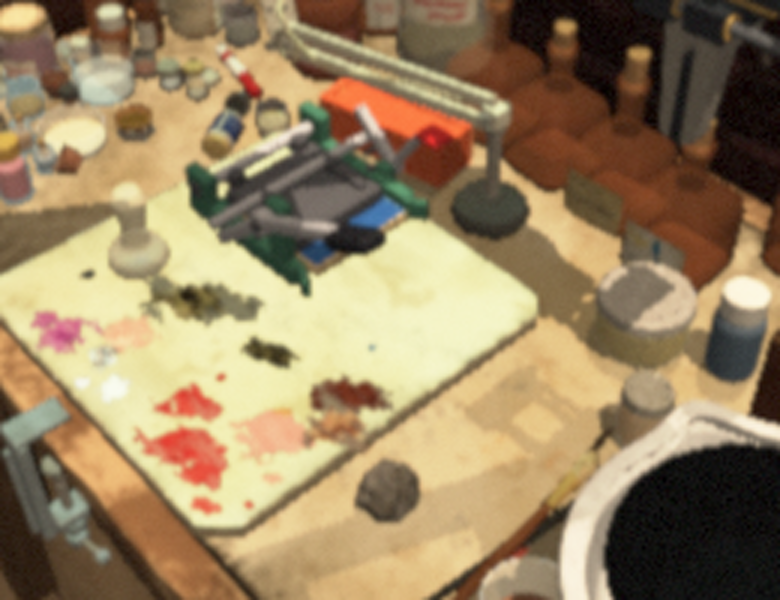

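The picture shows the plate (300,185) lying on the panel, with the blue strip out in front, the prop sprung back, and the muller, jar and pumice where they were. The hand is clear, so I'm handing in.

```bash
python3 -c "
from rig import robot
print(robot.sign_off())"
```

```text
the job is handed in; nothing more can be done
None
```

The job is handed in at about 23 s: panel home against the back stop, plate down on it after tripping the red tab, bystanders untouched and hand clear; pressing the tab read about 90 N at the wrist, well above the 2–8 N needed but under the 120 N limit, and sign-off returned no verdict.

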